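# Raise the finishing booth's sash to its height marker

### The job

The clear sash of the finishing booth is low, only a hand's breadth open. Push it up steadily from beneath the lip along its foot, without gripping the lip, until the top of the lip is level with the top of the yellow height marker on the jamb beside it, then take your hand away and leave the sash standing there. Leave the marker, the guitar bridge drying inside and the things on the bench where they are.

Things in the scene. Friction and masses are not known exactly. Their poses are not given: they have to be found in the camera images.
- booth: Bench-top booth fixed to the bench, 280 deep x 620 wide x 700 mm high: white floor tray 20 mm thick, aluminium frame, clear panels, filter head on the roof. Origin on the bench, midway across and 160 mm behind the jambs' front faces; z up, +x to its back: the front looks to its -x. The jambs stand at y = -280 to -230 and 230 to 280 mm, with counterweight channels outside them.
- sash (a joint): Height in m of the vertically sliding clear sash above the tray: 0 shut on the tray, grows upward, top stop at 0.278. Counterweighted: about 4 N (plus up to 1 N either way) moves it up or down and it stays where it is left. It starts 70 to 110 mm open.
- lip_pad: Black rubber underside of the sash's lip, the lowest part of the sash and the part to push on: 72 mm front to back (booth x), 420 long (booth y), 10 thick. Origin at the centre of its underside, axes as the booth's; its front edge is 36 mm ahead (-x) of the origin, 40 mm ahead of the jambs. Below it is free space down to bench or tray; the bench ahead is free 120 mm either side of its middle.
- sash_rail: Aluminium foot rail of the sash, 456 mm wide, 46 high, with a ledge 8 mm thick that lies on the rubber pad and is the top of the lip (18 mm above the pad's underside; it ends 4 mm short of the pad's front edge). Origin at the middle of the sash, level with the pad's underside, 28 mm behind the pad's origin; axes as the booth's.
- lip_top (a point): Point on the top of the lip, at the middle of its front edge: 18 mm above the underside of the lip.
- marker_top (a point): Top of the yellow height marker, at its front corner nearest the lip. The marker is a plastic clip 54 mm wide on the front of the right-hand jamb (booth -y), with a flat pointer 8 mm thick that stands 40 mm forward and ends 9 mm beside the end of the lip, and a black thumbscrew below. It is set 180 to 285 mm above the bench and must not be shifted.
- bridge: Dark wooden guitar bridge, 28 x 160 x 12 mm, freshly finished, lying on two battens inside the booth more than 90 mm behind the sash. Origin at the centre of its underside, long along its y. Leave it.
- varnish: Amber bottle with black cap, 62 mm in diameter, 150 mm high, standing on the bench in front of one side of the booth. Origin at the centre of its underside. Leave it.
- brush_pot: White pot of brushes, 72 mm in diameter, 95 mm high, brushes up to 190 mm, standing on the bench in front of the other side of the booth. Origin at the centre of its underside. Leave it.
- clamp: Steel sliding-arm clamp with wooden handle lying on the bench ahead of the booth's left (+y) end, outside the bottle or pot, 350 x 120 x 28 mm. Origin on the bench under the middle of its bar, which lies along its x. Leave it.

How it is judged:
By the outcome, as a careful person would: the job done as asked, in the order asked, and still so for the second after the job is handed in, with the robot touching nothing.
It also fails if it takes over 40 s, if anything falls off the work surface, if the arm or the gripper's body presses on something with over 40 N, if the wrist force passes 120 N, or if a joint passes its speed limit or range.

### The arm

A 6-joint arm with a two-finger parallel gripper is mounted at the origin on the work surface. World frame = base frame: x ahead of the robot, y to its left, z up, the work surface at z = 0. Lengths are in m, angles in rad, forces in N, time in s.
With the tool pointing down it reaches from about 0.275 to 0.85 m from the base axis. Payload 5.2 kg.
Tool frame: the origin (TCP) lies midway between the tips of the shut fingers; the grasp point (between the pads) lies 19 mm behind it; z points along the fingers, y is the direction in which the jaws open and shut (so a half turn about z gives the same grasp; the last joint's range is limited). The gripper opens to 85 mm and grips with 20 to 120 N. Pads are 22 mm wide; open, the fingers measure 114 mm over their backs; the gripper's body (76 mm by 85 mm) begins 54 mm behind the grasp point. The pads swing forward as they close: fully open they stand 13 mm farther back than shut.
Start: joints at [-1.342, 0.259, 1.535, -0, 1.348, -0.203], TCP at [0.23, -0.5, 0.231] pointing down, gripper open.
Joint ranges: [-3.14, 3.14], [-0.91, 2.08], [0.19, 2.58], [-1.22, 4.36], [0.22, 2.71], [-3.12, 3.12]. Speed limits (rad/s): [2.57, 2.57, 3.14, 3.14, 3.14, 3.14].

### API

Orientations are given as [roll, pitch, yaw] about the fixed x, y, z axes, in that order (R = Rz(yaw) Ry(pitch) Rx(roll)).
In Python, from cell import r gives the robot as it stands.
- The arm moves only by the tool servo_tool, never from a script. Its argument "rows" is a list of rows, each an object of numbers: "x", "y", "z": the shift along the tool's x, y, z in mm; "wx", "wy", "wz": the turn, a rotation vector about the tool's x, y, z in degrees; "claw": the gripper command: -1 is shut, 1 is fully open, values between are in proportion. A call has exactly 5 rows; each row shifts and turns the pose as measured when the row begins, along the tool's axes as they then stand; what a row does not reach is not made up. A row lasts 1/12 s, in which the tool goes at most 41.7 mm and 7.16 degrees, less where a joint would pass 70% of its speed; a pose out of reach is approached as far as the arm can. A call with a gripper value outside its range is refused whole. The fingers move at their own pace and stop on an object; "force" is the grip in N (left out, the last holds). Time passes only in rows, so rows that do not move let the fingers close, or fill a call up. It gives the time, the measured TCP pose, the force and the opening at its end, in the units of the state.
- r.observe(): the state, without advancing time (a new reading comes with each control period).
- r.get_image(name): name is "scene" or "top"; returns a dict with "frame" (384x512x3 uint8, blue, green, red), "range_z" (384x512 float32, m along the optical axis (not along the pixel's ray), 0 where there is no reading), "fx", "fy", "cx", "cy" (pixels), "k1" (the pictures are not rectified: a ray, as slopes to the right and down, at radius r is drawn at 1 + k1 r^2 times it, then the intrinsics apply), "cam_to_world" (4x4, takes a point from camera to world coordinates). Camera axes: x right, y up, looking along -z (the intrinsics and any distortion apply to the point x, -y, -z); pixel columns grow to the right and rows downward; lengths in m; the calibration is good to about 2 mm. A picture is of the moment at which its call begins.
- r.sign_off(): hands the job in, once; it reports no verdict.
Trained networks look in the newest picture that a camera, given by its name, has taken for a name from the list of things; names that differ only in an ending like _2 or _b are one class to them, and where a whole thing is asked for, a point or a joint stands for the part that bears it (a point fixed in the world has none). Each returns a list of dicts, best first, with "p" (0 to 1); they miss things now and then, are a little off and sometimes report something else, mostly with a low value. They report only what shows in the picture. A call takes as long as a camera call.
- r.spot_in(camera, thing): "at" ([column, row] in pixels, amid what is visible of it).
The state is a dict: "clock": time; "joints": joint angles; "qd": joint speeds; "tau": joint torques, N m; "tcp_pos": TCP position; "tool_rot": TCP orientation; "wrist_force": force on the tool from outside, world axes, zero at the start; "moment": the same for the moment, N m; "finger_gap": opening from 0.0 (shut) to 1.0 (fully open).
Only numpy, scipy, OpenCV 4.12 (cv2) and the standard library are available. Lean on these libraries where they do the work, as an engineer would, in place of code of your own. Each camera call takes 0.05 s, during which the arm holds its last target. There are 200 camera calls.

## Working session

There is one attempt and no reset: what is moved stays moved. The work goes in short steps, Python scripts to look and compute and a tool call to move; the robot and the scene stay as the last step left them, time stands still between calls to the robot, and variables do not carry over. Pictures are saved under pics/ and viewed, about 8 in all and at most 12, crops included, and the job is handed in when it is done.

Besides the shell and the picture viewer there is one more tool, called after "Call:" as name([rows], argument=value, ...), one row to a line, values as JSON. servo_tool: Moves the arm, as the interface text tells. Its arguments: {"type":"object","properties":{"rows":{"type":"array"},"force":{"type":"number"}},"required":["rows"]}

```bash
mkdir -p pics; cat > h.py <<'E'
import numpy as np, cv2
from cell import r
def px2w(im,u,v,z=None,d=None):
    x,y=(u-im["cx"])/im["fx"],(v-im["cy"])/im["fy"]
    xd,yd=x,y
    for _ in range(20):
        s=1+im["k1"]*(x*x+y*y); x,y=xd/s,yd/s
    M=np.array(im["cam_to_world"]); 
    if d is None: d=im["range_z"][int(round(v)),int(round(u))]
    return (M@np.array([x*d,-y*d,-d,1]))[:3]
def w2px(im,p):
    c=np.linalg.inv(np.array(im["cam_to_world"]))@np.append(p,1)
    x,y=c[0]/-c[2],-c[1]/-c[2]; s=1+im["k1"]*(x*x+y*y)
    return np.array([im["fx"]*x*s+im["cx"],im["fy"]*y*s+im["cy"]])
E
python3 - <<'E'
from h import *
import pickle
for n in("scene","top"):
    im=r.get_image(n); pickle.dump(im,open(n+".pkl","wb"))
    cv2.imwrite(f"pics/{n}0.png",cv2.resize(im["frame"],(800,600),interpolation=cv2.INTER_CUBIC))
    print(n,np.round(im["cam_to_world"],3).tolist(),im["fx"],im["cx"],im["cy"],im["k1"])
    for t in("booth","lip_pad","sash_rail","lip_top","marker_top","varnish","brush_pot","clamp","bridge"):
        try:
            for q in r.spot_in(n,t)[:2]: print(t,round(q["p"],2),np.round(q["at"],1),np.round(px2w(im,*q["at"]),3),)
        except Exception as e: print(t,e)
print(r.observe())
E
```

```text
scene [[-0.207, -0.933, 0.293, 1.059], [0.978, -0.198, 0.061, 0.12], [0.001, 0.299, 0.954, 1.453], [0.0, 0.0, 0.0, 1.0]] 488.1301263687459 254.32037617908134 190.45713833540339 -0.18872972057632875
booth 0.82 [232.4 168.9] [0.797 0.028 0.694]
brush_pot 0.73 [385.8 182.9] [0.504 0.43  0.006]
clamp 0.82 [386.6 186.4] [0.521 0.431 0.02 ]
top [[0.019, 0.993, -0.115, 0.491], [-1.0, 0.017, -0.025, 0.037], [-0.022, 0.115, 0.993, 1.161], [0.0, 0.0, 0.0, 1.0]] 371.1743464499185 252.1224030272625 191.8287587613698 -0.12336172267261422
booth 0.6 [273.6 109.6] [0.654 0.022 0.695]
lip_pad 0.53 [256.9 221.3] [0.529 0.047 0.13 ]
sash_rail 0.9 [282.2 205.6] [ 0.573 -0.022  0.131]
sash_rail 0.72 [283.4 202.2] [ 0.583 -0.025  0.128]
lip_top 0.8 [283.2 206. ] [ 0.572 -0.025  0.13 ]
marker_top 0.69 [280.5 209. ] [ 0.564 -0.018  0.127]
marker_top 0.66 [376.4 194.7] [ 0.601 -0.266  0.198]
varnish 0.67 [216.5 266.5] [0.404 0.154 0.153]
brush_pot 0.6 [355.9 240.7] [ 0.478 -0.26   0.004]
brush_pot 0.38 [284.3 200.3] [ 0.588 -0.028  0.131]
clamp 0.92 [167.9 262.4] [0.4   0.32  0.019]
{'clock': 1.0, 'joints': array([-1.34178414e+00,  2.58604737e-01,  1.53500560e+00, -3.94007746e-05,
        1.34801389e+00, -2.02786638e-01]), 'qd': array([-5.02727726e-05, -1.78832784e-03,  1.35174923e-03,  1.09310020e-03,
       -1.12633949e-03,  9.90643194e-04]), 'tau': array([ 2.18520117e-04, -4.45932949e+01, -2.90902787e+01, -6.40185481e-04,
        7.94480984e-04,  2.10851607e-05]), 'tcp_pos': array([ 0.23019191, -0.49950516,  0.23130493]), 'tool_rot': array([-3.14155398e+00,  3.12796993e-05,  4.31807533e-01]), 'wrist_force': array([ 0.435027  , -0.46555666, -0.20370354]), 'moment': array([0.02415804, 0.00900325, 0.0231479 ]), 'finger_gap': 1.0002251824514727}
```

View pics/scene0.png

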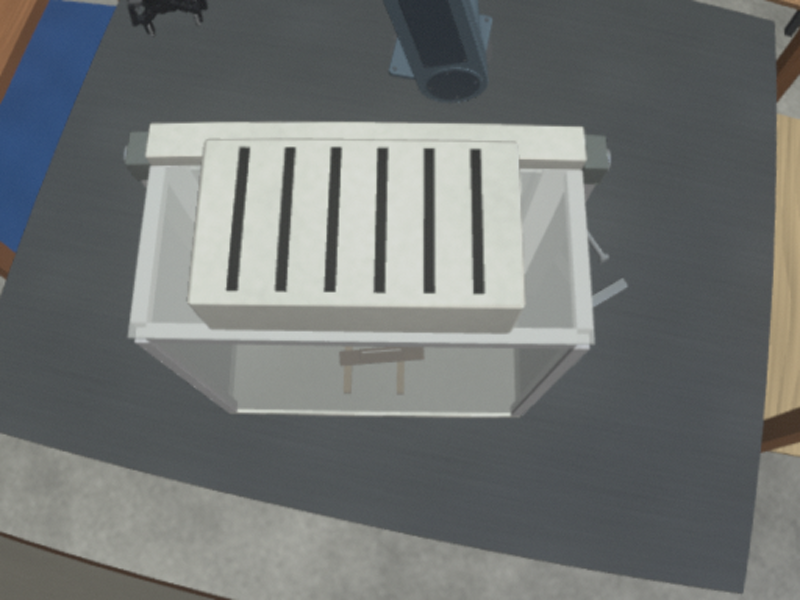

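View pics/top0.png

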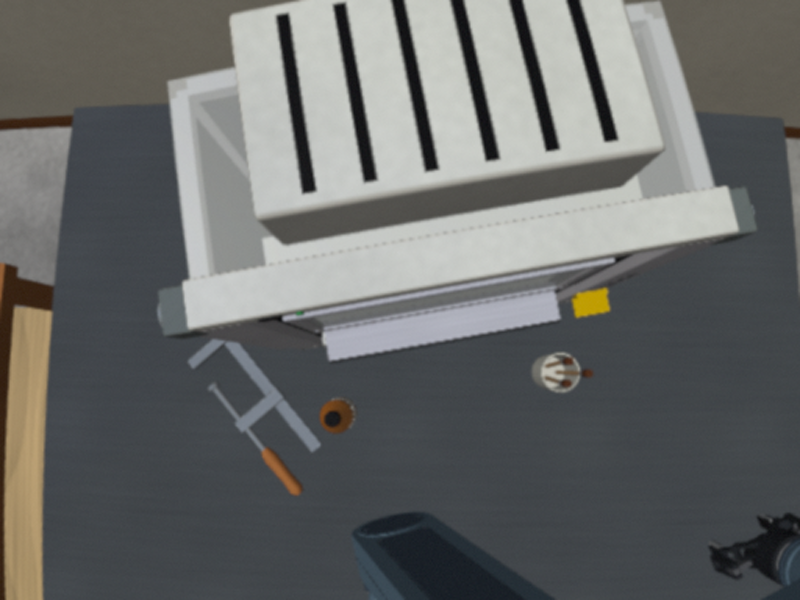

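Scene view sees only the booth's back. The top view (800x600) shows the lip from (328,350) to (560,310), the yellow marker at (590,303), the pot at (557,372) and the bottle at (337,415). Next I measure the lip and marker from depth.

```bash
cat >> h.py <<'E'
def cloud(im):
    h,w=im["range_z"].shape; u,v=np.meshgrid(np.arange(w),np.arange(h))
    K=np.array([[im["fx"],0,im["cx"]],[0,im["fy"],im["cy"]],[0,0,1.]])
    n=cv2.undistortPoints(np.stack([u,v],-1).reshape(-1,1,2).astype(float),K,np.array([im["k1"],0,0,0.])).reshape(h,w,2)
    d=im["range_z"]; c=np.stack([n[...,0]*d,-n[...,1]*d,-d,np.ones_like(d)],-1)
    return (c@np.array(im["cam_to_world"]).T)[...,:3]
def lip_marker(im,show=True):
    P=cloud(im); f=cv2.cvtColor(im["frame"],cv2.COLOR_BGR2HSV); valid=im["range_z"]>0
    y=(abs(f[...,0].astype(int)-25)<7)&(f[...,1]>180)&(f[...,2]>120)&valid
    m=P[y&(P[...,2]>.15)]
    out={"marker":np.r_[np.percentile(m[:,2],[10,50,90]),m[:,:2].min(0),m[:,:2].max(0),len(m)]}
    return P,out
E
python3 - <<'E'
from h import *; import pickle
im=pickle.load(open("top.pkl","rb"))
P,o=lip_marker(im); print({k:np.round(v,4) for k,v in o.items()})
m=(P[...,2]>.115)&(P[...,2]<.145)&(P[...,0]>.45)&(P[...,0]<.66)&(abs(P[...,1])<.3)
n,l,s,c=cv2.connectedComponentsWithStats(m.astype(np.uint8)); k=1+np.argmax(s[1:,4]); print(s[k])
L=P[l==k]; print(len(L),np.percentile(L[:,2],[5,50,95]))
b=cv2.minAreaRect(L[:,:2].astype(np.float32)); print(b,cv2.boxPoints(b))
f=im["frame"][180:250,190:400]; cv2.imwrite("pics/crop.png",cv2.resize(f,None,fx=3.8,fy=3.8,interpolation=cv2.INTER_CUBIC))
for t,q in(("v",(216.5,266.5)),("pot",(357,240))): print(t,px2w(im,*q))
E
```

```text
{'marker': array([ 1.932e-01,  1.959e-01,  1.978e-01,  5.812e-01, -3.000e-01,
        6.274e-01, -2.395e-01,  3.190e+02])}
[ 208  185  151   47 3164]
3164 [0.12300814 0.12994084 0.13357437]
((0.5665222406387329, -0.027481406927108765), (0.05810259282588959, 0.42460089921951294), 11.10651683807373) [[ 0.4971189   0.17524657]
 [ 0.57891124 -0.24140188]
 [ 0.6359256  -0.23020938]
 [ 0.55413324  0.18643907]]
v [0.40388716 0.15379568 0.15284489]
pot [ 0.47989673 -0.2636308   0.00387317]
```

Call:
servo_tool([
  {"z": -20, "claw": -1},
  {"z": -20, "claw": -1},
  {"wx": 7, "claw": -1},
  {"wx": 7, "claw": -1},
  {"wx": 7, "claw": -1},
])

```text
$.rows[0]: bad value
```

```bash
python3 -c "
from h import *
s=r.observe();print({k:np.round(s[k],3) for k in('clock','joints','tcp_pos','tool_rot')})"
```

```text
{'clock': np.float64(1.0), 'joints': array([-1.342,  0.259,  1.535, -0.   ,  1.348, -0.203]), 'tcp_pos': array([ 0.23 , -0.5  ,  0.231]), 'tool_rot': array([-3.142,  0.   ,  0.432])}
```

View pics/crop.png

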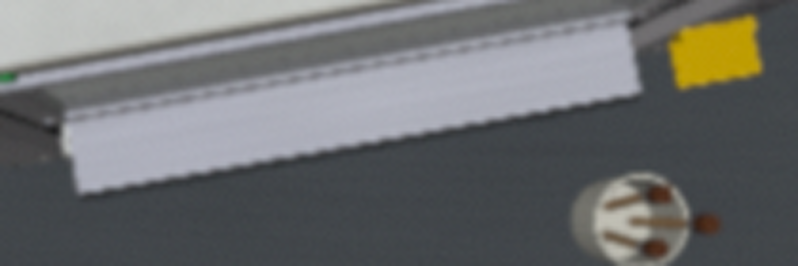

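Lip: yaw ≈11.1°, mid-front edge ≈(0.538,-0.033), top ≈0.130; marker top ≈0.197. The sizes match the given ones (ledge 425 long). Now I start tipping the tool to horizontal, testing the direction first.

Call:
servo_tool([
  {"x": 0, "y": 0, "z": 0, "wx": 0, "wy": 7, "wz": 0, "claw": -1},
  {"x": 0, "y": 0, "z": 0, "wx": 0, "wy": 7, "wz": 0, "claw": -1},
  {"x": 0, "y": 0, "z": 0, "wx": 0, "wy": 7, "wz": 0, "claw": -1},
  {"x": 0, "y": 0, "z": 0, "wx": 0, "wy": 7, "wz": 0, "claw": -1},
  {"x": 0, "y": 0, "z": 0, "wx": 0, "wy": 7, "wz": 0, "claw": -1},
])

```text
clock: 1.42
tcp_pos: [0.2376, -0.4991, 0.2378]
tool_rot: [3.121, -0.624, 0.458]
wrist_force: [0.4, 0.2, -1.5]
finger_gap: 0.298
```

```bash
python3 -c "
from h import *
s=r.observe();print({k:np.round(s[k],3) for k in('clock','joints','tcp_pos','tool_rot')})"
```

```text
{'clock': np.float64(1.417), 'joints': array([-1.678,  0.368,  1.534,  0.529,  1.586, -0.644]), 'tcp_pos': array([ 0.238, -0.499,  0.238]), 'tool_rot': array([ 3.121, -0.624,  0.458])}
```

Call:
servo_tool([
  {"x": 0, "y": 0, "z": 0, "wx": 0, "wy": 7, "wz": 0, "claw": -1},
  {"x": 0, "y": 0, "z": 0, "wx": 0, "wy": 7, "wz": 0, "claw": -1},
  {"x": 0, "y": 0, "z": 0, "wx": 0, "wy": 7, "wz": 0, "claw": -1},
  {"x": 0, "y": 0, "z": 0, "wx": 0, "wy": 7, "wz": 0, "claw": -1},
  {"x": 0, "y": 0, "z": 0, "wx": 0, "wy": 7, "wz": 0, "claw": -1},
])

```text
clock: 1.83
tcp_pos: [0.2334, -0.5047, 0.2425]
tool_rot: [3.038, -1.247, 0.536]
wrist_force: [-0.2, 0.3, -0.6]
finger_gap: 0.005
```

Call:
servo_tool([
  {"x": 0, "y": 0, "z": 0, "wx": 0, "wy": 7, "wz": 0, "claw": -1},
  {"x": 0, "y": 0, "z": 0, "wx": 0, "wy": 7, "wz": 0, "claw": -1},
  {"x": 0, "y": 0, "z": 0, "wx": 0, "wy": 7, "wz": 0, "claw": -1},
  {"x": 0, "y": 0, "z": 0, "wx": 0, "wy": 0, "wz": 0, "claw": -1},
  {"x": 0, "y": 0, "z": 0, "wx": 0, "wy": 0, "wz": 0, "claw": -1},
])

```text
clock: 2.25
tcp_pos: [0.229, -0.5081, 0.2359]
tool_rot: [0.369, -1.502, -3.08]
wrist_force: [-0.7, 0.4, 0.5]
finger_gap: 0.001
```

```bash
cat > st.py <<'E'
from h import *
from scipy.spatial.transform import Rotation as R
s=r.observe();print({k:np.round(s[k],3) for k in('clock','joints','tcp_pos','wrist_force','finger_gap')})
M=R.from_euler('xyz',s['tool_rot']).as_matrix();print(np.round(M,3))
t=np.radians(11.1);zd=np.array([np.cos(t),np.sin(t),0])
def plan(goal):
    xd=np.array([0,0,1.])*np.sign(M[2,0]);D=np.stack([xd,np.cross(zd,xd),zd],1)
    print('rot deg tool',np.round(np.degrees(R.from_matrix(M.T@D).as_rotvec()),1),'shift tool mm',np.round(M.T@(np.array(goal)-s['tcp_pos'])*1000,1))
import sys
if len(sys.argv)>3: plan([float(a) for a in sys.argv[1:4]])
E
python3 st.py 0.25 -0.45 0.24
```

```text
{'clock': np.float64(2.25), 'joints': array([-1.879,  0.869,  1.527,  1.023,  2.098, -0.976]), 'tcp_pos': array([ 0.229, -0.508,  0.236]), 'wrist_force': array([-0.687,  0.371,  0.509]), 'finger_gap': np.float64(0.001)}
[[-0.069  0.416  0.907]
 [-0.004 -0.909  0.416]
 [ 0.998  0.025  0.064]]
rot deg tool [-13.5  -3.8   1. ] shift tool mm [  2.4 -44.   43.5]
```

Call:
servo_tool([
  {"x": 0, "y": -20, "z": 10, "wx": -7, "wy": -2, "wz": 0.5, "claw": -1},
  {"x": 0, "y": -30, "z": 20, "wx": -7, "wy": -2, "wz": 0.5, "claw": -1},
  {"x": -5, "y": -30, "z": 20, "wx": 0, "wy": 0, "wz": 0, "claw": -1},
  {"x": -5, "y": -30, "z": 20, "wx": 0, "wy": 0, "wz": 0, "claw": -1},
  {"x": 0, "y": -30, "z": 20, "wx": 0, "wy": 0, "wz": 0, "claw": -1},
])

```text
clock: 2.67
tcp_pos: [0.2801, -0.3566, 0.2166]
tool_rot: [2.587, -1.526, 0.738]
wrist_force: [-0.1, 0.4, -0.2]
finger_gap: -0.0
```

```bash
python3 st.py 0.36 -0.2 0.18
```

```text
{'clock': np.float64(2.667), 'joints': array([-1.994,  0.64 ,  2.145,  0.984,  1.734, -1.299]), 'tcp_pos': array([ 0.28 , -0.357,  0.217]), 'wrist_force': array([-0.104,  0.41 , -0.245]), 'finger_gap': np.float64(-0.0)}
[[ 0.033  0.182  0.983]
 [ 0.03  -0.983  0.181]
 [ 0.999  0.024 -0.038]]
rot deg tool [0.6 2.2 1.3] shift tool mm [ -29.3 -140.3  108.2]
```

```bash
cat > kin.py <<'E'
import numpy as np
from scipy.spatial.transform import Rotation as R
from scipy.optimize import least_squares
D=[([-1.34178,.258605,1.535006,0,1.348014,-.202787],[.23019,-.499505,.231305],[-3.14155,0,.431808]),
([-1.678,.368,1.534,.529,1.586,-.644],[.238,-.499,.238],[3.121,-.624,.458]),
([-1.879,.869,1.527,1.023,2.098,-.976],[.229,-.508,.236],[.369,-1.502,-3.08]),
([-1.994,.64,2.145,.984,1.734,-1.299],[.280,-.357,.217],[2.587,-1.526,.738])]
def rots(q,s):
    z=lambda a:R.from_euler('z',a).as_matrix(); y=lambda a:R.from_euler('y',a).as_matrix()
    A=z(q[0]);B=A@y(q[1]);C=B@y(q[2]);E=C@z(s*q[3]);F=E@y(q[4]);G=F@z(q[5])
    return A,B,C,E,F,G
def fk(q,p,s=1,C0=None):
    A,B,C,E,F,G=rots(q,s)
    pos=A@[p[0],p[6],p[1]]+B@[0,0,p[2]]+C@[p[3],0,p[4]]+F@[p[7],0,p[5]]
    return pos,G
if __name__=="__main__":
  for s in(1,-1):
    for q,p,o in D: print(s,np.round(fk(q,np.zeros(8),s)[1].T@R.from_euler('xyz',o).as_matrix(),2).tolist())
    f=least_squares(lambda p:np.concatenate([fk(q,p,s)[0]-x for q,x,_ in D]+[.002*(p-[0,.3,.4,0,.35,.25,0,0])]),[0,.3,.4,0,.35,.25,0,0])
    print(np.round(f.x,3),np.round(f.fun*1000,1))
E
python3 kin.py
```

```text
1 [[0.0, -1.0, 0.0], [1.0, 0.0, -0.0], [0.0, 0.0, 1.0]]
1 [[0.0, -1.0, 0.0], [1.0, 0.0, -0.0], [0.0, 0.0, 1.0]]
1 [[0.0, -1.0, 0.0], [1.0, 0.0, -0.0], [0.0, 0.0, 1.0]]
1 [[0.0, -1.0, 0.0], [1.0, 0.0, 0.0], [-0.0, 0.0, 1.0]]
[ 0.     0.222  0.534  0.06   0.425  0.354  0.111 -0.   ] [ 0.1  0.2  0.1 -0.3 -0.1 -0.3 -0.  -0.2  0.2  0.2  0.1 -0.1  0.  -0.2
  0.3  0.1  0.2  0.2  0.2 -0. ]
-1 [[0.0, -1.0, 0.0], [1.0, 0.0, -0.0], [0.0, 0.0, 1.0]]
-1 [[0.26, -0.82, -0.52], [0.67, -0.23, 0.7], [-0.69, -0.53, 0.49]]
-1 [[0.95, 0.12, -0.28], [0.29, -0.06, 0.96], [0.09, -0.99, -0.09]]
-1 [[0.5, 0.29, -0.82], [0.87, -0.2, 0.46], [-0.03, -0.94, -0.35]]
[ 0.536  0.722 -0.315  0.331  0.389 -0.226  0.142  0.25 ] [ 24.1  32.6   2.8 -37.2 -40.5  17.7  54.5  29.6 -39.7 -48.5  -7.4  19.2
   1.1   0.8  -1.4   0.7   0.1  -1.    0.3   0.5]
```

```bash
cat > ik.py <<'E'
from kin import *
P=[0,.222,.534,.06,.425,.354,.111,0]; C0=np.array([[0,-1,0],[1,0,0],[0,0,1.]])
lo=np.array([-3.14,-.91,.19,-1.22,.22,-3.12]);hi=np.array([3.14,2.08,2.58,4.36,2.71,3.12])
def tool(psi,al): # heading deg, pitch down deg; tool x up-ish
    a,b=np.radians(psi),np.radians(al); z=np.array([np.cos(a)*np.cos(b),np.sin(a)*np.cos(b),-np.sin(b)])
    x=np.array([0,0,1])-z*z[2]*1; x/=np.linalg.norm(x); return np.stack([x,np.cross(z,x),z],1)
def ik(pos,M,q0):
    def f(q):
        p,G=fk(q,P); return np.r_[(p-pos)*5,(R.from_matrix(M.T@(G@C0)).as_rotvec())]
    s=least_squares(f,np.clip(q0,lo+1e-3,hi-1e-3),bounds=(lo,hi)); return s.x,np.linalg.norm(s.fun)
def wrist(q):
    A,B,C,E,F,G=rots(q,1); e=A@[P[0],P[6],P[1]]+B@[0,0,P[2]]; return e,e+C@[P[3],0,P[4]]
E
cat > srch.py <<'E'
from ik import *
u=np.array([.981,.193,0]);v=np.array([-.193,.981,0])
F=np.array([.536,-.034,0])
q0=np.array([-1.994,.64,2.145,.984,1.734,-1.299])
for lat in(0,.05):
  for psi in(11,25,40,50):
    for al in(0,12,20):
      M=tool(psi,al)
      for z in(.08,.16):
        t=F+v*lat+u*.03+[0,0,z]
        best=min((ik(t,M,g) for g in(q0,[-1.2,.6,2.4,1.8,1.2,-1.3],[-.8,.5,2.4,2.5,1.2,-2])),key=lambda a:a[1])
        q=best[0]; e,w=wrist(q)
        print(lat,psi,al,z,round(best[1],3),np.round(q,2),'margin',round(np.min(np.r_[q-lo,hi-q]),2),'w',np.round(w,2),'e',np.round(e,2))
E
python3 srch.py
```

```text
0 11 0 0.08 0.0 [-0.9   1.25  2.51  1.97  1.84 -2.14] margin 0.07 w [ 0.22 -0.1   0.08] e [ 0.4  -0.33  0.39]
0 11 0 0.16 0.02 [-0.9   0.97  2.58  2.    1.76 -1.94] margin 0.0 w [ 0.22 -0.1   0.16] e [ 0.36 -0.28  0.52]
0 11 12 0.08 0.0 [-0.87  0.98  2.57  2.12  1.57 -1.93] margin 0.01 w [ 0.23 -0.09  0.15] e [ 0.37 -0.27  0.52]
0 11 12 0.16 0.024 [-0.87  0.62  2.58  2.07  1.38 -1.62] margin 0.0 w [ 0.23 -0.1   0.24] e [ 0.28 -0.17  0.66]
0 11 20 0.08 0.0 [-0.82  0.77  2.57  2.18  1.33 -1.74] margin 0.01 w [ 0.24 -0.09  0.2 ] e [ 0.33 -0.19  0.61]
0 11 20 0.16 0.0 [-0.82  0.42  2.55  2.07  1.13 -1.41] margin 0.03 w [ 0.24 -0.09  0.28] e [ 0.23 -0.08  0.71]
0 25 0 0.08 0.0 [-1.    1.1   2.37  1.69  1.61 -1.9 ] margin 0.21 w [ 0.24 -0.18  0.08] e [ 0.35 -0.34  0.46]
0 25 0 0.16 0.0 [-1.    0.86  2.43  1.7   1.59 -1.72] margin 0.15 w [ 0.24 -0.18  0.16] e [ 0.31 -0.28  0.57]
0 25 12 0.08 0.0 [-0.98  0.87  2.42  1.76  1.39 -1.73] margin 0.16 w [ 0.25 -0.17  0.15] e [ 0.32 -0.28  0.56]
0 25 12 0.16 0.0 [-0.98  0.6   2.44  1.71  1.35 -1.47] margin 0.14 w [ 0.25 -0.17  0.23] e [ 0.26 -0.19 
[... 3586 characters left out ...]
[ 0.24 -0.12  0.7 ]
0.05 50 0 0.08 0.0 [-0.92  1.01  2.12  1.35  1.57 -1.56] margin 0.46 w [ 0.33 -0.25  0.08] e [ 0.36 -0.29  0.51]
0.05 50 0 0.16 0.0 [-0.92  0.81  2.17  1.35  1.61 -1.41] margin 0.41 w [ 0.33 -0.25  0.16] e [ 0.32 -0.24  0.59]
0.05 50 12 0.08 0.0 [-0.9   0.83  2.16  1.34  1.39 -1.42] margin 0.42 w [ 0.33 -0.24  0.15] e [ 0.33 -0.24  0.58]
0.05 50 12 0.16 0.0 [-0.9   0.63  2.18  1.31  1.44 -1.24] margin 0.4 w [ 0.33 -0.24  0.23] e [ 0.28 -0.18  0.65]
0.05 50 20 0.08 0.0 [-0.87  0.71  2.17  1.31  1.28 -1.3 ] margin 0.41 w [ 0.34 -0.23  0.2 ] e [ 0.31 -0.19  0.63]
0.05 50 20 0.16 0.0 [-0.87  0.51  2.16  1.26  1.34 -1.1 ] margin 0.42 w [ 0.34 -0.23  0.28] e [ 0.25 -0.13  0.69]
```

```bash
cat > st.py <<'E'
from h import *
from ik import *
import sys
a=[float(x) for x in sys.argv[1:]]  # psi al x y z
s=r.observe();print({k:np.round(s[k],3) for k in('clock','joints','tcp_pos','wrist_force')})
M=R.from_euler('xyz',s['tool_rot']).as_matrix(); z=M[:,2]
print('heading',np.degrees(np.arctan2(z[1],z[0])).round(1),'pitch down',np.degrees(np.arcsin(-z[2])).round(1))
if a:
    D=tool(*a[:2]); g=np.array(a[2:5])
    print('rot tool',np.round(np.degrees(R.from_matrix(M.T@D).as_rotvec()),1),'shift now',np.round(M.T@(g-s['tcp_pos'])*1000),'shift after rot',np.round(D.T@(g-s['tcp_pos'])*1000))
    q,e=ik(g,D,s['joints']); print('ik',q.round(2),e.round(3),'w,e',np.round(wrist(q),2).tolist())
E
python3 st.py 30 10 .38 -.15 .16;python3 st.py 30 10 .48 -.078 .072|tail -1;python3 st.py 30 10 .565 -.028 .072|tail -1;python3 st.py 30 10 .565 -.028 .165|tail -1
```

```text
{'clock': np.float64(2.667), 'joints': array([-1.994,  0.64 ,  2.145,  0.984,  1.734, -1.299]), 'tcp_pos': array([ 0.28 , -0.357,  0.217]), 'wrist_force': array([-0.104,  0.41 , -0.245])}
heading 10.4 pitch down 2.2
rot tool [19.6 -7.5 -0.7] shift now [ -47. -186.  138.] shift after rot [ -23. -129.  197.]
ik [-1.67  0.64  2.37  0.93  1.47 -1.46] 0.0 w,e [[0.08, -0.33, 0.65], [0.08, -0.32, 0.22]]
ik [-1.32  0.94  2.4   1.33  1.35 -1.76] 0.0 w,e [[0.21, -0.39, 0.54], [0.18, -0.25, 0.13]]
ik [-1.    0.91  2.35  1.64  1.4  -1.69] 0.0 w,e [[0.32, -0.29, 0.55], [0.26, -0.2, 0.13]]
ik [-1.    0.62  2.38  1.6   1.39 -1.43] 0.0 w,e [[0.26, -0.2, 0.66], [0.26, -0.2, 0.23]]
```

Call:
servo_tool([
  {"x": -5, "y": -25, "z": 15, "wx": 6.5, "wy": -2.5, "wz": 0, "claw": -1},
  {"x": -5, "y": -25, "z": 20, "wx": 6.5, "wy": -2.5, "wz": 0, "claw": -1},
  {"x": -5, "y": -25, "z": 25, "wx": 6.5, "wy": -2.5, "wz": 0, "claw": -1},
  {"x": -5, "y": -25, "z": 30, "wx": 0, "wy": 0, "wz": 0, "claw": -1},
  {"x": -5, "y": -25, "z": 30, "wx": 0, "wy": 0, "wz": 0, "claw": -1},
])

```text
clock: 3.08
tcp_pos: [0.3371, -0.1897, 0.1737]
tool_rot: [3.103, -1.355, 0.576]
wrist_force: [0.2, -0.1, 0.0]
finger_gap: 0.001
```

```bash
python3 st.py 30 10 .48 -.078 .072
```

```text
{'clock': np.float64(3.083), 'joints': array([-1.768,  0.56 ,  2.283,  0.812,  1.558, -1.359]), 'tcp_pos': array([ 0.337, -0.19 ,  0.174]), 'wrist_force': array([ 0.17 , -0.089,  0.029])}
heading 30.7 pitch down 12.4
rot tool [-0.7  2.4  0.6] shift now [-61. -23. 197.] shift after rot [-69. -25. 195.]
ik [-1.32  0.94  2.4   1.33  1.35 -1.76] 0.0 w,e [[0.21, -0.39, 0.54], [0.18, -0.25, 0.13]]
```

Call:
servo_tool([
  {"x": -18, "y": -5, "z": 25, "wx": -0.5, "wy": 1, "wz": 0.3, "claw": -1},
  {"x": -18, "y": -5, "z": 30, "wx": 0, "wy": 1, "wz": 0.3, "claw": -1},
  {"x": -18, "y": -5, "z": 30, "wx": 0, "wy": 0, "wz": 0, "claw": -1},
  {"x": -14, "y": -5, "z": 30, "wx": 0, "wy": 0, "wz": 0, "claw": -1},
  {"x": -8, "y": -5, "z": 30, "wx": 0, "wy": 0, "wz": 0, "claw": -1},
])

```text
clock: 3.5
tcp_pos: [0.4346, -0.1045, 0.0641]
tool_rot: [2.977, -1.345, 0.698]
wrist_force: [1.0, -0.3, 0.6]
finger_gap: -0.003
```

```bash
python3 st.py 30 10 .565 -.028 .072
```

```text
{'clock': np.float64(3.5), 'joints': array([-1.481,  0.904,  2.404,  1.171,  1.281, -1.765]), 'tcp_pos': array([ 0.435, -0.105,  0.064]), 'wrist_force': array([ 1.041, -0.27 ,  0.585])}
heading 30.3 pitch down 12.7
rot tool [-0.4  2.7  2.2] shift now [ 41.   1. 146.] shift after rot [ 34.  -1. 148.]
ik [-1.    0.91  2.35  1.64  1.4  -1.69] 0.0 w,e [[0.32, -0.29, 0.55], [0.26, -0.2, 0.13]]
```

Call:
servo_tool([
  {"x": 8, "y": 0, "z": 25, "wx": 0, "wy": 1, "wz": 1, "claw": -1},
  {"x": 8, "y": 0, "z": 25, "wx": 0, "wy": 1, "wz": 1, "claw": -1},
  {"x": 7, "y": 0, "z": 20, "wx": 0, "wy": 0.5, "wz": 0, "claw": -1},
  {"x": 5, "y": 0, "z": 15, "wx": 0, "wy": 0, "wz": 0, "claw": -1},
  {"x": 0, "y": 0, "z": 0, "wx": 0, "wy": 0, "wz": 0, "claw": -1},
])

```text
clock: 3.92
tcp_pos: [0.5163, -0.057, 0.0727]
tool_rot: [2.999, -1.374, 0.684]
wrist_force: [-0.8, 0.4, -0.1]
finger_gap: 0.001
```

```bash
python3 st.py 30 10 .565 -.028 .072; python3 - <<'E'
from h import *; import pickle
im=r.get_image("top"); f=im["frame"][170:300,180:400]; cv2.imwrite("pics/c2.png",cv2.resize(f,None,fx=3.6,fy=3.6,interpolation=cv2.INTER_CUBIC))
E
```

```text
{'clock': np.float64(3.917), 'joints': array([-1.176,  0.896,  2.379,  1.454,  1.358, -1.734]), 'tcp_pos': array([ 0.516, -0.057,  0.073]), 'wrist_force': array([-0.848,  0.426, -0.053])}
heading 30.9 pitch down 11.2
rot tool [-0.9  1.2  1.8] shift now [10.  0. 56.] shift after rot [ 9. -1. 56.]
ik [-1.    0.91  2.35  1.64  1.4  -1.69] 0.0 w,e [[0.32, -0.29, 0.55], [0.26, -0.2, 0.13]]
```

View pics/c2.png

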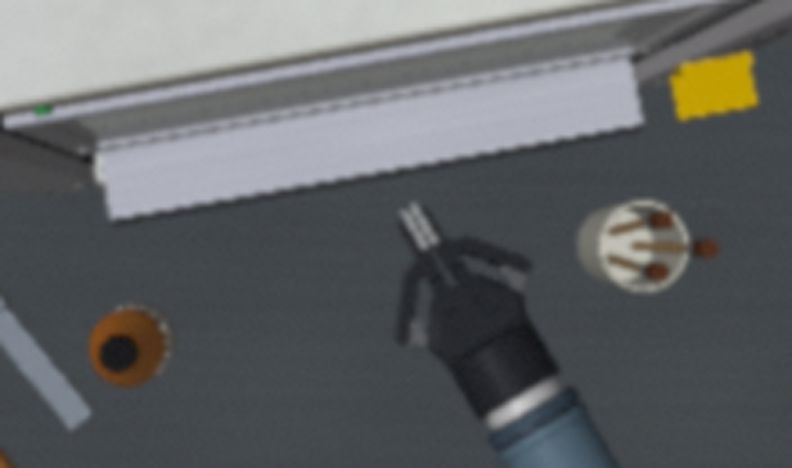

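Fingers are just ahead of the lip at crop (410,205), well clear of the pot (640,245) and bottle (128,345). Going in beneath the lip.

Call:
servo_tool([
  {"x": 2, "y": 0, "z": 15, "wx": 0, "wy": 0.5, "wz": 0.5, "claw": -1},
  {"x": 3, "y": 0, "z": 15, "wx": 0, "wy": 0.5, "wz": 0.5, "claw": -1},
  {"x": 3, "y": 0, "z": 15, "wx": 0, "wy": 0, "wz": 0, "claw": -1},
  {"x": 3, "y": 0, "z": 12, "wx": 0, "wy": 0, "wz": 0, "claw": -1},
  {"x": 0, "y": 0, "z": 0, "wx": 0, "wy": 0, "wz": 0, "claw": -1},
])

```text
clock: 4.38
tcp_pos: [0.5678, -0.0342, 0.0759]
tool_rot: [2.941, -1.382, 0.739]
wrist_force: [0.6, 0.9, -0.5]
finger_gap: -0.001
```

```bash
python3 st.py 30 10 .563 -.029 .095
```

```text
{'clock': np.float64(4.383), 'joints': array([-0.998,  0.881,  2.328,  1.62 ,  1.389, -1.677]), 'tcp_pos': array([ 0.568, -0.034,  0.076]), 'wrist_force': array([ 0.574,  0.908, -0.457])}
heading 30.7 pitch down 10.6
rot tool [-0.7  0.6  2.3] shift now [19. -6. -5.] shift after rot [19. -7. -5.]
ik [-1.    0.84  2.36  1.63  1.4  -1.64] 0.0 w,e [[0.31, -0.28, 0.58], [0.26, -0.2, 0.16]]
```

Call:
servo_tool([
  {"x": 4, "y": 0, "z": -0.8, "wx": 0, "wy": 0, "wz": 0.5, "claw": -1},
  {"x": 4, "y": 0, "z": -0.8, "wx": 0, "wy": 0, "wz": 0.5, "claw": -1},
  {"x": 3, "y": 0, "z": -0.6, "wx": 0, "wy": 0, "wz": 0.5, "claw": -1},
  {"x": 3, "y": 0, "z": -0.6, "wx": 0, "wy": 0, "wz": 0.5, "claw": -1},
  {"x": 3, "y": 0, "z": -0.6, "wx": 0, "wy": 0, "wz": 0, "claw": -1},
])

```text
clock: 4.8
tcp_pos: [0.5663, -0.0386, 0.096]
tool_rot: [3.097, -1.383, 0.577]
wrist_force: [2.5, 2.9, -5.5]
finger_gap: 0.0
```

Call:
servo_tool([
  {"x": 3, "y": 0, "z": -0.6, "wx": 0, "wy": 0, "wz": 0, "claw": -1},
  {"x": 3, "y": 0, "z": -0.6, "wx": 0, "wy": 0, "wz": 0, "claw": -1},
  {"x": 3, "y": 0, "z": -0.6, "wx": 0, "wy": 0, "wz": 0, "claw": -1},
  {"x": 3, "y": 0, "z": -0.6, "wx": 0, "wy": 0, "wz": 0, "claw": -1},
  {"x": 3, "y": 0, "z": -0.6, "wx": 0, "wy": 0, "wz": 0, "claw": -1},
])

```text
clock: 5.22
tcp_pos: [0.565, -0.0393, 0.1101]
tool_rot: [3.111, -1.376, 0.563]
wrist_force: [2.0, 1.3, -4.4]
finger_gap: -0.001
```

```bash
cat > lm.py <<'E'
from h import *
# robust: plane-fit depth average of lip patch (booth-wise strip) and marker patch
def lm(n=4):
    L=[];K=[]
    for _ in range(n):
        im=r.get_image("top"); P=cloud(im); f=cv2.cvtColor(im["frame"],cv2.COLOR_BGR2HSV)
        y=(abs(f[...,0].astype(int)-25)<7)&(f[...,1]>180)&(f[...,2]>120)&(P[...,2]>.15)&(P[...,1]<-.2)
        y=cv2.erode(y.astype(np.uint8),np.ones((3,3)))>0
        b=np.array([(P[...,0]-.536)*.981+(P[...,1]+.034)*.193,-(P[...,0]-.536)*.193+(P[...,1]+.034)*.981])
        m=(b[0]>.006)&(b[0]<.034)&(abs(b[1])<.19)&(P[...,2]>.1)&(P[...,2]<.26)
        m=cv2.erode(m.astype(np.uint8),np.ones((3,3)))>0
        R_=m&(b[1]<-.1)
        L.append([np.median(P[m][:,2]),np.median(P[R_][:,2]),m.sum()]);K.append([np.median(P[y][:,2]),y.sum()])
    return np.mean(L,0),np.mean(K,0),im
if __name__=="__main__":
    a,b,im=lm();print("lip z (all,right,n)",a.round(4),"marker z,n",b.round(4))
E
python3 st.py 30 10 .563 -.029 .16; python3 lm.py
```

```text
{'clock': np.float64(5.217), 'joints': array([-1.012,  0.768,  2.345,  1.593,  1.375, -1.548]), 'tcp_pos': array([ 0.565, -0.039,  0.11 ]), 'wrist_force': array([ 1.99 ,  1.27 , -4.422])}
heading 30.4 pitch down 11.2
rot tool [-0.4  1.2  0.4] shift now [ 50. -10.  -6.] shift after rot [ 50. -10.  -5.]
ik [-1.    0.64  2.38  1.59  1.39 -1.44] 0.0 w,e [[0.26, -0.21, 0.65], [0.26, -0.2, 0.22]]
lip z (all,right,n) [1.44800e-01 1.44700e-01 1.04575e+03] marker z,n [1.957e-01 2.225e+02]
```

Contact about 5 N and the sash rises with the hand. 51 mm to go, so I raise most of it steadily.

Call:
servo_tool([
  {"x": 3, "y": 0, "z": -0.6, "wx": 0, "wy": 0, "wz": 0, "claw": -1},
  {"x": 3, "y": 0, "z": -0.6, "wx": 0, "wy": 0, "wz": 0, "claw": -1},
  {"x": 3, "y": 0, "z": -0.6, "wx": 0, "wy": 0, "wz": 0, "claw": -1},
  {"x": 3, "y": 0, "z": -0.6, "wx": 0, "wy": 0, "wz": 0, "claw": -1},
  {"x": 3, "y": 0, "z": -0.6, "wx": 0, "wy": 0, "wz": 0, "claw": -1},
])

```text
clock: 5.83
tcp_pos: [0.565, -0.0392, 0.1254]
tool_rot: [3.118, -1.375, 0.555]
wrist_force: [1.1, 0.3, -4.5]
finger_gap: -0.001
```

Call:
servo_tool([
  {"x": 3, "y": 0, "z": -0.6, "wx": 0, "wy": 0, "wz": 0, "claw": -1},
  {"x": 3, "y": 0, "z": -0.6, "wx": 0, "wy": 0, "wz": 0, "claw": -1},
  {"x": 3, "y": 0, "z": -0.6, "wx": 0, "wy": 0, "wz": 0, "claw": -1},
  {"x": 3, "y": 0, "z": -0.6, "wx": 0, "wy": 0, "wz": 0, "claw": -1},
  {"x": 3, "y": 0, "z": -0.6, "wx": 0, "wy": 0, "wz": 0, "claw": -1},
])

```text
clock: 6.25
tcp_pos: [0.5649, -0.0392, 0.1425]
tool_rot: [3.115, -1.375, 0.558]
wrist_force: [2.0, -0.3, -5.2]
finger_gap: -0.002
```

Call:
servo_tool([
  {"x": 3, "y": 0, "z": -0.6, "wx": 0, "wy": 0, "wz": 0, "claw": -1},
  {"x": 3, "y": 0, "z": -0.6, "wx": 0, "wy": 0, "wz": 0, "claw": -1},
  {"x": 2, "y": 0, "z": -0.4, "wx": 0, "wy": 0, "wz": 0, "claw": -1},
  {"x": 2, "y": 0, "z": -0.4, "wx": 0, "wy": 0, "wz": 0, "claw": -1},
  {"x": 0, "y": 0, "z": 0, "wx": 0, "wy": 0, "wz": 0, "claw": -1},
])

```text
clock: 6.67
tcp_pos: [0.5649, -0.0392, 0.1548]
tool_rot: [3.109, -1.375, 0.564]
wrist_force: [1.1, 0.2, -3.8]
finger_gap: -0.002
```

```bash
python3 st.py 30 10 .563 -.029 .16; python3 lm.py; python3 - <<'E'
from h import *
im=r.get_image("top"); f=im["frame"][170:260,190:400]; cv2.imwrite("pics/c3.png",cv2.resize(f,None,fx=3.8,fy=3.8,interpolation=cv2.INTER_CUBIC))
E
```

```text
{'clock': np.float64(6.667), 'joints': array([-1.012,  0.629,  2.352,  1.567,  1.373, -1.414]), 'tcp_pos': array([ 0.565, -0.039,  0.155]), 'wrist_force': array([ 1.121,  0.216, -3.832])}
heading 30.4 pitch down 11.2
rot tool [-0.4  1.2  0.4] shift now [  6. -10.   2.] shift after rot [  6. -10.   3.]
ik [-1.    0.64  2.38  1.59  1.39 -1.44] 0.0 w,e [[0.26, -0.21, 0.65], [0.26, -0.2, 0.22]]
lip z (all,right,n) [1.89000e-01 1.88900e-01 1.14825e+03] marker z,n [1.958e-01 2.320e+02]
```

View pics/c3.png

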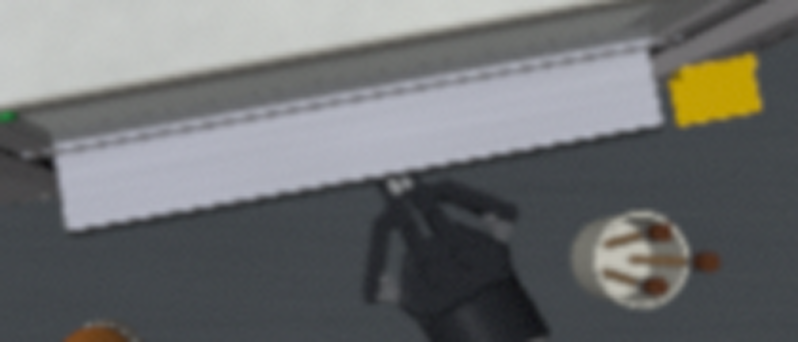

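Call:
servo_tool([
  {"x": 1.5, "y": 0, "z": -0.3, "wx": 0, "wy": 0, "wz": 0, "claw": -1},
  {"x": 1.5, "y": 0, "z": -0.3, "wx": 0, "wy": 0, "wz": 0, "claw": -1},
  {"x": 1.5, "y": 0, "z": -0.3, "wx": 0, "wy": 0, "wz": 0, "claw": -1},
  {"x": 0.5, "y": 0, "z": -0.1, "wx": 0, "wy": 0, "wz": 0, "claw": -1},
  {"x": 0, "y": 0, "z": 0, "wx": 0, "wy": 0, "wz": 0, "claw": -1},
])

```text
clock: 7.33
tcp_pos: [0.5647, -0.0392, 0.1587]
tool_rot: [3.121, -1.373, 0.552]
wrist_force: [2.1, 0.9, -3.6]
finger_gap: 0.003
```

```bash
python3 st.py; python3 - <<'E'
from h import *; from lm import lm
import numpy as np
a,b,im=lm(6); print(a,b)
P=cloud(im); f=cv2.cvtColor(im["frame"],cv2.COLOR_BGR2HSV)
bx=(P[...,0]-.536)*.981+(P[...,1]+.034)*.193; by=-(P[...,0]-.536)*.193+(P[...,1]+.034)*.981
y=(abs(f[...,0].astype(int)-25)<7)&(f[...,1]>180)&(f[...,2]>120)&(P[...,2]>.15)&(P[...,1]<-.2)
y=cv2.erode(y.astype(np.uint8),np.ones((3,3)))>0
print("marker bx",bx[y].min(),bx[y].max(),"by",by[y].min(),by[y].max())
for lo in np.arange(-.01,.05,.01):
    k=y&(bx>=lo)&(bx<lo+.01)
    if k.sum()>3: print("mk bx",lo.round(3),np.median(P[k][:,2]).round(4),k.sum())
for lo in np.arange(-.3,-.22,.01):
    k=y&(by>=lo)&(by<lo+.01)
    if k.sum()>3: print("mk by",lo.round(3),np.median(P[k][:,2]).round(4),k.sum())
for lo in np.arange(-.22,.2,.05):
    k=(by>=lo)&(by<lo+.05)&(bx>.006)&(bx<.034)&(abs(P[...,2]-.195)<.03)
    if k.sum()>3: print("lip by",lo.round(3),np.median(P[k][:,2]).round(4),k.sum())
for lo in np.arange(-.01,.05,.01):
    k=(abs(by)<.2)&(bx>=lo)&(bx<lo+.01)&(abs(P[...,2]-.195)<.03)
    if k.sum()>3: print("lip bx",lo.round(3),np.median(P[k][:,2]).round(4),k.sum())
E
```

```text
{'clock': np.float64(7.333), 'joints': array([-1.012,  0.615,  2.352,  1.564,  1.371, -1.397]), 'tcp_pos': array([ 0.565, -0.039,  0.159]), 'wrist_force': array([ 2.108,  0.876, -3.57 ])}
heading 30.4 pitch down 11.3
[1.92925636e-01 1.92748248e-01 1.17816667e+03] [1.95729756e-01 2.34166667e+02]
marker bx 0.005452493328158697 0.03797240786322653 by -0.27097083935663174 -0.21744295067846744
mk bx 0.0 0.1964 35
mk bx 0.01 0.1955 75
mk bx 0.02 0.1963 66
mk bx 0.03 0.1958 54
mk by -0.28 0.1951 6
mk by -0.27 0.1958 45
mk by -0.26 0.196 46
mk by -0.25 0.1958 39
mk by -0.24 0.1956 42
mk by -0.23 0.1955 42
lip by -0.22 0.1929 170
lip by -0.17 0.1928 204
lip by -0.12 0.1928 205
lip by -0.07 0.1927 204
lip by -0.02 0.1931 208
lip by 0.03 0.1927 208
lip by 0.08 0.193 205
lip by 0.13 0.1932 205
lip by 0.18 0.1926 135
lip bx -0.01 0.1751 56
lip bx 0.0 0.1872 487
lip bx 0.01 0.1931 583
lip bx 0.02 0.1929 581
lip bx 0.03 0.193 576
lip bx 0.04 0.1929 577
```

Call:
servo_tool([
  {"x": 1, "y": 0, "z": -0.2, "wx": 0, "wy": 0, "wz": 0, "claw": -1},
  {"x": 1, "y": 0, "z": -0.2, "wx": 0, "wy": 0, "wz": 0, "claw": -1},
  {"x": 1, "y": 0, "z": -0.2, "wx": 0, "wy": 0, "wz": 0, "claw": -1},
  {"x": 0.5, "y": 0, "z": -0.1, "wx": 0, "wy": 0, "wz": 0, "claw": -1},
  {"x": 0, "y": 0, "z": 0, "wx": 0, "wy": 0, "wz": 0, "claw": -1},
])

```text
clock: 8.05
tcp_pos: [0.5647, -0.0392, 0.1623]
tool_rot: [3.125, -1.373, 0.548]
wrist_force: [1.8, 0.8, -4.7]
finger_gap: 0.0
```

```bash
python3 st.py; python3 -c "
from lm import *
a,b,_=lm(8);print(a,b)"
```

```text
{'clock': np.float64(8.05), 'joints': array([-1.012,  0.604,  2.352,  1.561,  1.371, -1.384]), 'tcp_pos': array([ 0.565, -0.039,  0.162]), 'wrist_force': array([ 1.776,  0.758, -4.723])}
heading 30.4 pitch down 11.3
[1.96449002e-01 1.96281910e-01 1.17075000e+03] [1.95747625e-01 2.29750000e+02]
```

Level to 0.6 mm. Lowering the hand off the pad, then backing out.

Call:
servo_tool([
  {"x": -2, "y": 0, "z": 0.4, "wx": 0, "wy": 0, "wz": 0, "claw": -1},
  {"x": -4, "y": 0, "z": 0.8, "wx": 0, "wy": 0, "wz": 0, "claw": -1},
  {"x": -6, "y": 0, "z": 1.2, "wx": 0, "wy": 0, "wz": 0, "claw": -1},
  {"x": -6, "y": 0, "z": 1.2, "wx": 0, "wy": 0, "wz": 0, "claw": -1},
  {"x": -4, "y": 0, "z": 0, "wx": 0, "wy": 0, "wz": 0, "claw": -1},
])

```text
clock: 8.87
tcp_pos: [0.5643, -0.0392, 0.1408]
tool_rot: [3.109, -1.378, 0.564]
wrist_force: [-0.3, 0.0, 0.9]
finger_gap: 0.002
```

```bash
python3 st.py; python3 -c "
from lm import *
a,b,_=lm(6);print(a,b)"
```

```text
{'clock': np.float64(8.867), 'joints': array([-1.014,  0.676,  2.352,  1.574,  1.377, -1.462]), 'tcp_pos': array([ 0.564, -0.039,  0.141]), 'wrist_force': array([-0.324,  0.019,  0.86 ])}
heading 30.5 pitch down 11.0
[1.96486016e-01 1.96418477e-01 1.19100000e+03] [1.95734708e-01 2.31166667e+02]
```

The sash stays put. Withdrawing.

Call:
servo_tool([
  {"x": -3, "y": 0, "z": -15, "wx": 0, "wy": 0, "wz": 0, "claw": -1},
  {"x": -3, "y": 0, "z": -20, "wx": 0, "wy": 0, "wz": 0, "claw": -1},
  {"x": -4, "y": 0, "z": -25, "wx": 0, "wy": 0, "wz": 0, "claw": -1},
  {"x": -4, "y": 0, "z": -25, "wx": 0, "wy": 0, "wz": 0, "claw": -1},
  {"x": -4, "y": 0, "z": -20, "wx": 0, "wy": 0, "wz": 0, "claw": -1},
])

```text
clock: 9.58
tcp_pos: [0.4705, -0.0907, 0.1453]
tool_rot: [3.087, -1.379, 0.596]
wrist_force: [-0.0, -1.0, 0.5]
finger_gap: 0.002
```

Call:
servo_tool([
  {"x": 0, "y": 0, "z": -10, "wx": 0, "wy": 0, "wz": 0, "claw": -1},
  {"x": 0, "y": 0, "z": 0, "wx": 0, "wy": 0, "wz": 0, "claw": -1},
  {"x": 0, "y": 0, "z": 0, "wx": 0, "wy": 0, "wz": 0, "claw": -1},
  {"x": 0, "y": 0, "z": 0, "wx": 0, "wy": 0, "wz": 0, "claw": -1},
  {"x": 0, "y": 0, "z": 0, "wx": 0, "wy": 0, "wz": 0, "claw": -1},
])

```text
clock: 10.0
tcp_pos: [0.4609, -0.1001, 0.1475]
tool_rot: [3.069, -1.377, 0.608]
wrist_force: [1.2, -0.2, 0.3]
finger_gap: 0.003
```

```bash
python3 st.py; python3 -c "
from lm import *
a,b,im=lm(8);print(a,b)
cv2.imwrite('pics/end.png',cv2.resize(im['frame'],(800,600),interpolation=cv2.INTER_CUBIC))"
```

```text
{'clock': np.float64(10.0), 'joints': array([-1.395,  0.657,  2.404,  1.199,  1.407, -1.509]), 'tcp_pos': array([ 0.461, -0.1  ,  0.147]), 'wrist_force': array([ 1.152, -0.203,  0.306])}
heading 30.6 pitch down 11.1
[1.96455943e-01 1.96288678e-01 1.17787500e+03] [1.95804398e-01 2.33000000e+02]
```

View pics/end.png

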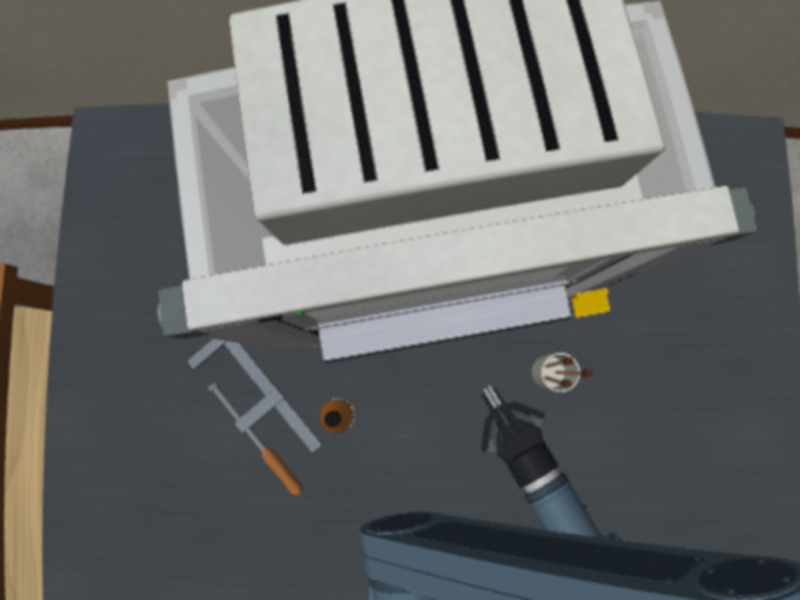

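The hand is clear at (490,390), with the lip level beside the marker at (590,303). The bottle, pot and clamp haven't moved.

```bash
python3 -c "
from h import *
print(r.sign_off())"
```

```text
the job is handed in; nothing more can be done
None
```

The sash is standing with the top of its lip level with the top of the yellow marker, and the job is handed in. I pushed it up steadily from beneath the rubber lip with the fingers shut, then lowered the hand off the lip and backed out.

- **Height:** after I withdrew, the camera depth put the lip top at 0.1964 m and the marker top at 0.1958 m. That is about 0.6 mm high, within the calibration's 2 mm. The lip height was the same to within 0.1 mm before and after the hand came away.
- **Forces and time:** the push took about 4–6 N on the wrist, and the clock stood at 10.0 s before the final check pictures.
- **Other things:** in the last picture the marker, bottle, pot and clamp are where they were. I did not check the guitar bridge again at the end, but the fingers never went behind the lip.
- **Checks that failed or disagreed:** none in the final checks. Early on, the first marker reading was about 1 mm higher than the later, averaged ones, so I used the averaged value. The networks' marker and pot labels were partly wrong in the first picture, so I found the marker by its colour and depth instead.

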